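# Bleed the line valve, then fit its hand knob and hold it open

## Task

Bleed the grey line valve by pulling its small round slide knob all the way up to its stop and pushing it fully home again; after that take the loose black bar-grip knob from the bench, turn it so that its keyed bore matches the D-shaped stem, push it right onto the stem and press it down against the spring to the bottom. Finish while still holding the knob pressed down (do not let go), and leave the other parts and tools on the bench where they lie.

Things in the scene. Friction and masses are not known exactly. Their poses are not given: they have to be found in the camera images.
- valve: Line valve, fixed. Grey barrel 236 long, 72 thick, lying along the valve's y axis on a dark plate 120 x 230 x 12 mm, copper stubs 35 mm long at its ends. Origin: centre of the plate's underside on the bench, z up. On top, at y = -60 mm, a brass bonnet 42 mm across (foot 56), top at z = 112, holds the D-stem; at y = +60 mm a brass sleeve 34 mm across, top at z = 105, holds the slide knob.
- slide (a joint): The slide knob's lift in m: 0 pushed home, 0.030 pulled up to its stop. A sprung detent resists the first 10 mm and the last 10 mm of travel (about 4 to 6 N either way) and it stays where it is left. It does not need turning.
- slide_top (a point): Centre of the top face of the slide knob: an upright black cylinder 26 mm in diameter and 26 mm tall on a 10 mm steel rod. At home its underside is 12 mm above the brass sleeve. It moves straight up and down; z points up.
- stem_top (a point): Centre of the top of the D-stem, an upright steel shaft 20 mm in diameter with one flat 2.5 mm from its axis. z up; x points out of the flat, square to it. It stands 28 mm above the brass bonnet when not pressed; the top edge is slightly chamfered. It is very stiff to turn (0.6 N m): turn the knob to match it.
- stem (a joint): How far the D-stem is pressed down, in m: 0 up, 0.006 at the bottom. The spring pushes back with 5 N at the start and 10 N at the bottom and lifts the stem again if let go.
- knob: Loose black hand knob, 84 to 168 g, upright on the bench. Origin: centre of its underside. Round skirt 48 mm in diameter, 22 tall; on it a bar grip 16 wide (y), x = -21 to +33, z = 22 to 45; its +x end overhangs as a nose, white line on top. Bore below: D-shaped, 22.4 across, 18 deep, flat 3.7 mm from the axis on the nose's side: it fits (to 7 deg) when knob x and stem_top x point the same way.
- knob_nose (a point): End of the knob's nose: 33 mm from the knob's axis along its +x, 33 mm above its underside.
- cap: Bystander: a round black screw cap without a bar, 50 mm across, 30 mm tall. Origin: centre of its underside.
- coupling: Bystander: a copper pipe coupling standing on end, 36 mm across, 34 mm tall. Origin: centre of its underside.
- wrench: Bystander: a flat steel wrench lying on the bench in front of the valve. Origin under its middle; x along it.
- socket: Bystander: a steel wrench socket standing on end, 26 mm across, 30 mm tall. Origin: centre of its underside.
- screwdriver: Bystander: a screwdriver lying beyond the valve. Origin under its middle; x along it.
- hammer: Bystander: a hammer lying to the right of the valve. Origin under its middle; x along it.
- tin: Bystander: a closed tin with a blue band, 100 mm across, 120 mm tall, to the right of the valve. Origin: centre of its underside.
There are look-alikes about, which are no part of the job. What is shaped like the knob but green is not meant.

How it is judged (in metres and radians):
On the way, in this order (a step that is already met when the one before it is completed fails the run):
1. slide knob pulled up to its stop (at least 26 of 30 mm), the hand knob still on the bench (value of joint slide above 0.026 m and height (world z) of knob below 0.03 m), for 0.2 s.
2. slide knob pushed home again (within 4 mm), the hand knob still on the bench (value of joint slide below 0.004 m and height (world z) of knob below 0.03 m), for 0.2 s.
3. hand knob seated on the D-stem, flat to flat, and the stem pressed down at least 4 mm (z of knob in the frame of stem_top below -0.015 m and horizontal distance between knob and stem_top below 0.004 m and angle between the x axis of knob and the x axis of stem_top, either way round below 0.35 rad and x of knob_nose in the frame of stem_top above 0.015 m and angle between knob's own z axis and vertical below 0.15 rad and value of joint stem above 0.004 m and contact force between the fingers and knob above 2 N), for 0.5 s.
At the end, for the whole second after the job is handed in: Hand knob on the D-stem, nose on the flat's side (0.35 rad, 4 mm off axis, tilt 0.15 rad), underside at least 15 mm below the stem's top; the fingers bear on it with over 2 N and keep the stem at least 4 of 6 mm down; slide knob home within 4 mm (all of step 3 and value of joint slide below 0.004 m); the arm keeps its last pose, push and grip.
It fails at once if a bystander is shifted by more than 40 mm (distance of any of cap, coupling, wrench, socket, screwdriver, hammer, tin from where it was at the start of the episode above 0.04 m).
It also fails if it takes over 54 s, if anything falls off the work surface, if the arm or the gripper's body presses on something with over 40 N, if the wrist force passes 120 N, or if a joint passes its speed limit or range.

## Robot

A 6-joint arm with a two-finger parallel gripper is mounted at the origin on the work surface. World frame = base frame: x ahead of the robot, y to its left, z up, the work surface at z = 0. Lengths are in mm, angles in rad, forces in N, time in s.
With the tool pointing down it reaches from about 350 to 775 mm from the base axis. Payload 7.3 kg.
Tool frame: the origin (TCP) lies at the very end of the fingers, on their centre line; the grasp point (between the pads) lies bot.grasp_offset behind it (bot.grasp_offset is the distance from the TCP to the grasp point, in mm); z points along the fingers, y is the line along which they close (so a half turn about z gives the same grasp; the last joint's range is limited). The gripper opens to 92 mm and grips with 3 to 60 N. Pads are 19 mm wide; open, the fingers measure 130 mm over their backs; the gripper's body (75 mm by 190 mm) begins 47 mm behind the grasp point.
Start: joints at [-1.301, 0.342, 1.524, -0, 1.275, -0.146], TCP at [212.083, -480.277, 226.741] pointing down, gripper open.
Joint ranges: [-2.53, 2.53], [-0.77, 2.02], [0.04, 2.7], [-1, 4.14], [0.28, 2.66], [-3.11, 3.11]. Speed limits (rad/s): [2.57, 2.57, 3.14, 3.14, 3.14, 3.14].

## Interface

Orientations are given as [roll, pitch, yaw] about the fixed x, y, z axes, in that order (R = Rz(yaw) Ry(pitch) Rx(roll)).
In Python, from plant import bot gives the robot as it stands. The module is installed in compiled form; this text tells all that it offers.
- The arm moves only by the shell command python3 -m handwheel 'ROWS'. ROWS is JSON, a list of rows, each an object of numbers: "claw": the finger opening in mm, from 0 to 91.8; "dx", "dy", "dz": the shift along the tool's x, y, z in mm; "rx", "ry", "rz": the turn, a rotation vector about the tool's x, y, z in rad. A call has 1 to 10 rows; each row shifts and turns the commanded pose from where the row before left it, along the tool's axes as they then stand; what a row does not reach is not made up. A row lasts 1/10 s, in which the tool goes at most 50 mm and 8.59 degrees, less where a joint would pass 70% of its speed; a pose out of reach is approached as far as the arm can. A call is refused whole if a number of a shift passes 50 or a number of a turn 0.15, either way. A call with a gripper value outside its range is refused whole. The fingers move at their own pace and stop on an object; the grip force is fixed at half the most. Time passes only in rows, so rows that do not move let the fingers close. It gives the time, the measured TCP pose, the force and the opening at its end, in the units of the state.
- bot.get_obs(): the state, without advancing time (a new reading comes with each control period).
- bot.capture(name): name is "scene" or "top"; returns a dict with "frame" (480x640x3 uint8, red, green, blue), "camera_matrix" (3x3 intrinsics, pixels), "k1" (the pictures are not rectified: a ray, as slopes to the right and down, at radius r is drawn at 1 + k1 r^2 times it, then the intrinsics apply), "view" (4x4, takes a point from world to camera coordinates). Camera axes: x right, y down, z forward; pixel columns grow to the right and rows downward; lengths in mm; the calibration is good to about 2 mm. A picture is of the moment at which its call begins. There is no depth.
- bot.close_job(): hands the job in, once; it reports no verdict.
The state is a dict: "time": time; "joint_positions": joint angles; "dq": joint speeds; "tau": joint torques, N m; "tool_pos": TCP position; "tcp_rot": TCP orientation; "contact_force": force on the tool from outside, world axes, zero at the start; "moment": the same for the moment, N m; "grip_width": finger opening in mm.
Only numpy, scipy, OpenCV 4.12 (cv2) and the standard library are available. Lean on these libraries where they do the work, as an engineer would, in place of code of your own. Each camera call takes 0.05 s, during which the arm holds its last target. There are 200 camera calls.

## Working session

There is one attempt and no reset: what is moved stays moved. The work goes in short steps, Python scripts to look and compute and a shell command to move; the robot and the scene stay as the last step left them, time stands still between calls to the robot, and variables do not carry over. Pictures are saved under pics/ and viewed, on a budget of 10 in all, crops included, one or two more only if the job needs it, and the job is handed in when it is done.

```bash
mkdir -p pics; python3 - <<'E'
from plant import bot
import cv2
print(bot.grasp_offset, bot.get_obs())
for n in("scene","top"):
    c=bot.capture(n); cv2.imwrite(f"pics/{n}0.png",c["frame"][:,:,::-1]); print(n,c["camera_matrix"],c["k1"],c["view"])
E
```

```text
18.8 {'time': 0.0, 'joint_positions': array([-1.30103483e+00,  3.42752922e-01,  1.52503425e+00, -1.63865085e-05,
        1.27542153e+00, -1.45947976e-01]), 'dq': array([ 9.33736213e-04, -9.45094915e-05, -1.62517112e-03,  4.40692861e-04,
       -1.50880315e-03, -4.71035864e-06]), 'tau': array([ 1.29920056e-03, -4.31239700e+01, -2.44216776e+01,  7.20106484e-02,
        5.58114436e-02, -1.31372199e-04]), 'tool_pos': array([ 211.94218232, -479.85523638,  226.02329096]), 'tcp_rot': array([-3.13999150e+00, -2.19520278e-04,  4.15714077e-01]), 'contact_force': array([-0.13985148, -0.07598735, -0.55565985]), 'moment': array([-0.00947815,  0.02248797,  0.08551784]), 'grip_width': 91.81537583001574}
scene [[459.9608954    0.         320.79036728]
 [  0.         459.9608954  234.44315717]
 [  0.           0.           1.        ]] -0.026845851527077674 [[-5.71778745e-01  8.20396418e-01 -4.33403395e-03  3.50463697e+02]
 [ 5.26310767e-01  3.62751833e-01 -7.69030613e-01 -1.85630553e+02]
 [-6.29337782e-01 -4.41996408e-01 -6.39197256e-01  1.38937249e+03]
 [ 0.00000000e+00  0.00000000e+00  0.00000000e+00  1.00000000e+00]]
top [[540.26393144   0.         321.32018969]
 [  0.         540.26393144 237.7728736 ]
 [  0.           0.           1.        ]] -0.05799042248740488 [[ 1.56286776e-02 -9.99804711e-01 -1.20948162e-02 -2.97081830e+01]
 [-9.85058015e-01 -1.33209923e-02 -1.71706897e-01  5.70256433e+02]
 [ 1.71512249e-01  1.45976474e-02 -9.85073833e-01  1.22817571e+03]
 [ 0.00000000e+00  0.00000000e+00  0.00000000e+00  1.00000000e+00]]
```

View pics/scene0.png

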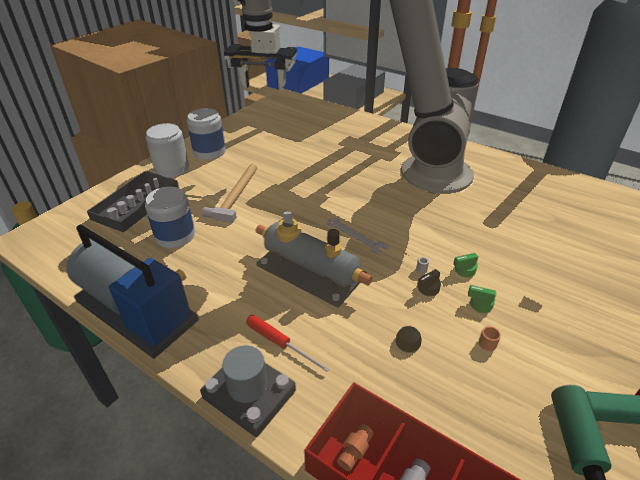

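View pics/top0.png

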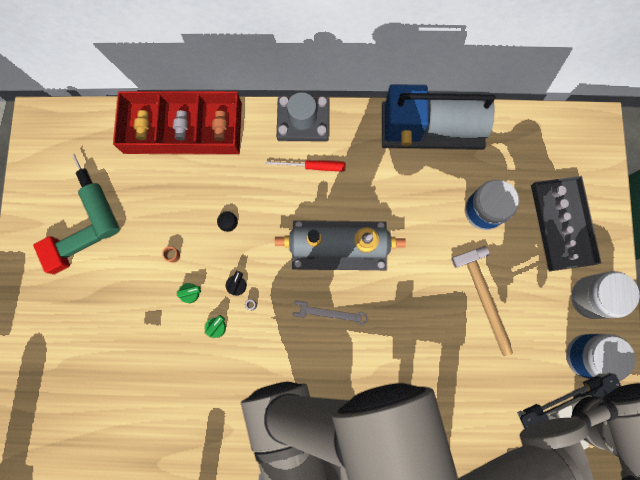

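The scene view shows the valve at about (312,258), with the black knob at (429,283) close to the socket at (422,265). In the top view the slide knob is at (314,237), the stem at (368,238), the knob at (236,283), the socket at (251,305) and the cap at (228,221). I'll enlarge both.

```bash
cat > h.py <<'E'
import numpy as np, cv2
from plant import bot
def und(c,uv):
    K=np.array(c["camera_matrix"]);d=(np.array(uv,float)-K[:2,2])/K[0,0]; r=np.linalg.norm(d); s=r
    for _ in range(20): s=r/(1+c["k1"]*s*s)
    return d*(s/r if r else 1)
def ray(c,uv):
    V=np.array(c["view"]);R=V[:3,:3];o=-R.T@V[:3,3]; return o,R.T@np.append(und(c,uv),1)
def onz(c,uv,z):
    o,d=ray(c,uv); return (o+d*(z-o[2])/d[2]).round(1)
def proj(c,p):
    V=np.array(c["view"]);q=V[:3,:3]@p+V[:3,3];s=q[:2]/q[2];s=s*(1+c["k1"]*(s@s));K=c["camera_matrix"];return s*K[0][0]+K[:2,2]
def tri(c1,u1,c2,u2):
    (o,d),(p,e)=ray(c1,u1),ray(c2,u2); s=np.linalg.lstsq(np.c_[d,-e],p-o,rcond=None)[0]
    a,b=o+s[0]*d,p+s[1]*e; return ((a+b)/2).round(1),np.linalg.norm(a-b).round(1)
def crop(c,x,y,w,h,k,name): cv2.imwrite(name,cv2.resize(c["frame"][y:y+h,x:x+w,::-1],None,fx=k,fy=k,interpolation=cv2.INTER_CUBIC))
E
python3 - <<'E'
from h import *
c=bot.capture("top"); s=bot.capture("scene")
a=cv2.resize(c["frame"][205:325,205:405,::-1],None,fx=4,fy=4,interpolation=2)[:,:800]
cv2.imwrite("pics/a.png",a[:480])
crop(s,250,200,200,125,4,"pics/b.png")
E
```

```text
(no output)
```

View pics/a.png

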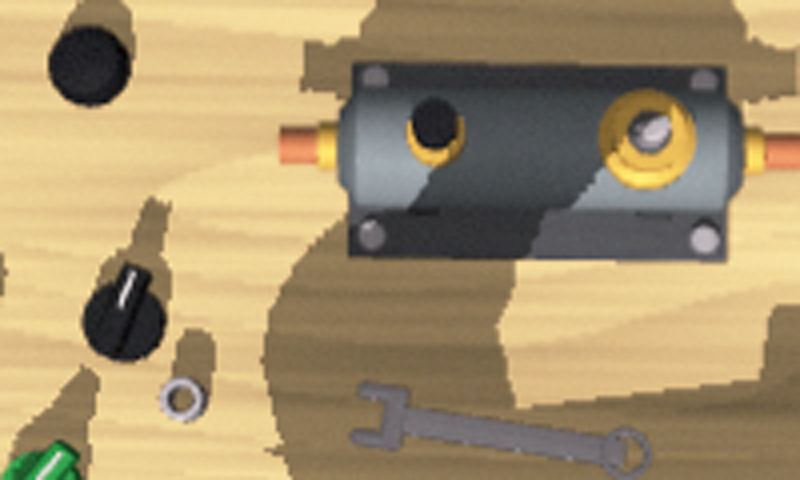

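View pics/b.png

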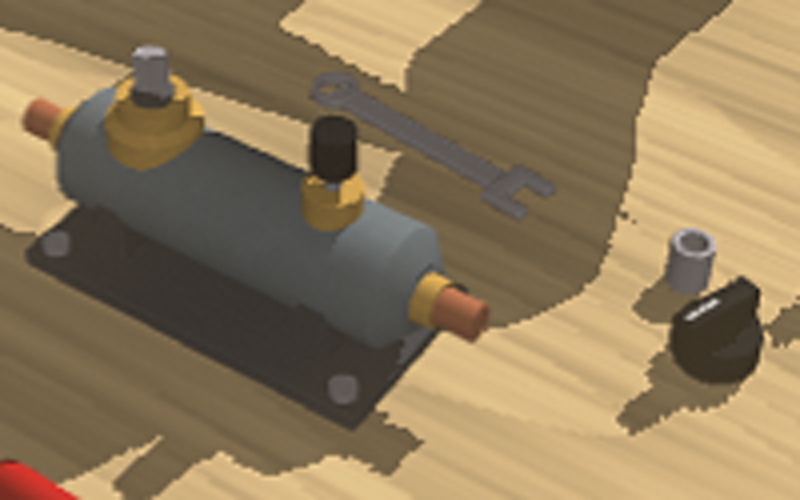

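The top crop shows the slide knob at (434,122), the stem at about (649,128), the plate's corners near (352,63) and (727,261), and the knob's skirt at about (124,320) with its white line running (121,305)-(133,272). In the scene crop the slide top is at (333,125) and the stem top at (150,52), with a bright face (probably the flat) towards the camera. Next I compute positions and zoom in on the stem.

```bash
python3 - <<'E'
from h import *
c=bot.capture("top"); s=bot.capture("scene")
A=lambda x,y:((x+.5)/4-.5+205,(y+.5)/4-.5+205)
B=lambda x,y:((x+.5)/4-.5+250,(y+.5)/4-.5+200)
print("slide",tri(c,A(434,122),s,B(333,125)),onz(c,A(434,122),143),onz(s,B(333,125),143))
print("stem",tri(c,A(650,126),s,B(150,52)),onz(c,A(650,126),140),onz(s,B(150,52),140))
print("line",onz(c,A(121,305),45),onz(c,A(133,272),45))
for q in[(352,63),(723,66),(727,261),(350,257)]: print("plate",onz(c,A(*q),12))
m=(c["frame"].max(2)<55).astype(np.uint8)
# skirt circle
n,l,st,ce=cv2.connectedComponentsWithStats(m[205:330,205:270])
for i in range(1,n):
    if st[i,4]>100: print(st[i],ce[i]+205)
print("skirt c",onz(c,A(124,320),22))
for n,p in(("socket",(184,399)),("cap",(90,65))): print(n,onz(c,A(*p),30))
t=cv2.resize(c["frame"][220:255,345:390,::-1],None,fx=11,fy=11,interpolation=2)
u=cv2.resize(s["frame"][205:240,268:303,::-1],None,fx=11,fy=11,interpolation=2)
cv2.imwrite("pics/c.png",np.hstack([t[:,:400],u])[:,:800])
E
```

```text
slide (array([559.3,  -5.5, 148.3]), np.float64(1.4)) [559.9  -4.7 143. ] [554.2  -9.6 143. ]
stem (array([ 559.8, -123.9,  144.7]), np.float64(2.6)) [ 559.8 -123.1  140. ] [ 555.5 -129.2  140. ]
line [465.9 180.1  45. ] [485.4 173.8  45. ]
plate [619.4  50.1  12. ]
plate [ 620.5 -176.9   12. ]
plate [ 500.8 -178.7   12. ]
plate [500.   48.4  12. ]
[ 13   7  19  19 297] [227. 221.]
[ 21  66  20  24 312] [235.86858974 284.46474359]
skirt c [459.  181.9  22. ]
socket [412.3 143.1  30. ]
cap [612.4 207.8  30. ]
```

View pics/c.png

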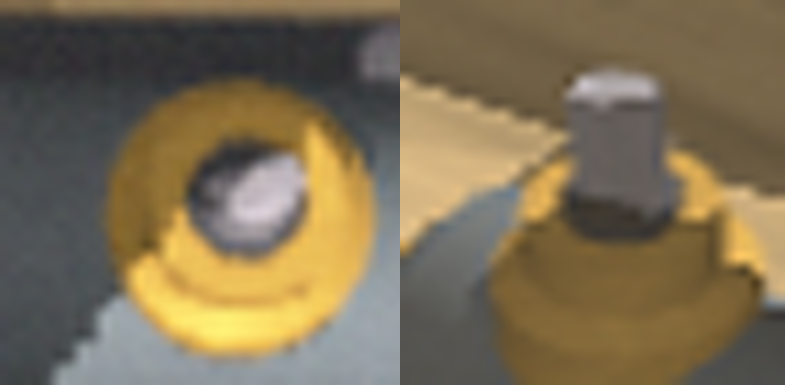

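The flat faces up-left in the top view, which is world +x/+y, and the scene camera sees it face on. So the stem's x is at a yaw of about 38-42°. Other estimates:
- Slide at about (560,-4.5).
- Stem at about (560,-124).
- Knob at about (459,182), yaw about -18°.

I start moving over the slide.

```bash
python3 -m handwheel '[{"dx":37,"dy":-20,"rz":0.139},{"dx":37,"dy":-20,"rz":0.139},{"dx":37,"dy":-20,"rz":0.139},{"dx":27,"dy":-36},{"dx":27,"dy":-36},{"dx":27,"dy":-36},{"dx":27,"dy":-36},{"dx":27,"dy":-36},{"dx":27,"dy":-36},{"dx":27,"dy":-36}]'
```

```text
invalid input at $[0]: expected keys claw, dx, dy, dz, rx, ry, rz
```

```bash
python3 - <<'E'
from h import *
o=bot.get_obs();print(o["time"],o["tool_pos"],o["tcp_rot"],o["contact_force"])
E
```

```text
0.3 [ 212.05277798 -480.15067915  226.49520867] [-3.14114634e+00 -7.66142238e-05  4.15785051e-01] [ 0.26716664  0.53507707 -1.34055004]
```

```bash
python3 -m handwheel '[{"claw":80,"dx":37,"dy":-20,"dz":0,"rx":0,"ry":0,"rz":0.139},{"claw":80,"dx":37,"dy":-20,"dz":0,"rx":0,"ry":0,"rz":0.139},{"claw":80,"dx":37,"dy":-20,"dz":0,"rx":0,"ry":0,"rz":0.139},{"claw":80,"dx":27,"dy":-36,"dz":0,"rx":0,"ry":0,"rz":0},{"claw":80,"dx":27,"dy":-36,"dz":0,"rx":0,"ry":0,"rz":0},{"claw":80,"dx":27,"dy":-36,"dz":0,"rx":0,"ry":0,"rz":0},{"claw":80,"dx":27,"dy":-36,"dz":0,"rx":0,"ry":0,"rz":0},{"claw":80,"dx":27,"dy":-36,"dz":0,"rx":0,"ry":0,"rz":0},{"claw":80,"dx":27,"dy":-36,"dz":0,"rx":0,"ry":0,"rz":0}]'
```

```text
time: 1.2
tool_pos: [464.0, -175.4, 226.9]
tcp_rot: [3.141, -0.0, 0.001]
contact_force: [0.1, -0.7, -0.6]
grip_width: 79.7
```

```bash
python3 -m handwheel '[{"claw":70,"dx":24,"dy":-43,"dz":0,"rx":0,"ry":0,"rz":0},{"claw":70,"dx":24,"dy":-43,"dz":0,"rx":0,"ry":0,"rz":0},{"claw":70,"dx":24,"dy":-43,"dz":0,"rx":0,"ry":0,"rz":0},{"claw":70,"dx":24,"dy":-42,"dz":0,"rx":0,"ry":0,"rz":0},{"claw":70,"dx":0,"dy":0,"dz":38,"rx":0,"ry":0,"rz":0},{"claw":70,"dx":0,"dy":0,"dz":0,"rx":0,"ry":0,"rz":0}]'
python3 - <<'E'
from h import *
o=bot.get_obs()
c=bot.capture("top"); s=bot.capture("scene")
t=cv2.resize(c["frame"][190:270,260:390,::-1],None,fx=4,fy=4,interpolation=2)
u=cv2.resize(s["frame"][190:270,270:400,::-1],None,fx=4,fy=4,interpolation=2)
for cc,im,x0,y0 in((c,t,260,190),(s,u,270,190)):
    q=(proj(cc,o["tool_pos"])-[x0,y0]+.5)*4-.5; cv2.circle(im,tuple(int(v) for v in q),3,(0,0,255),-1)
cv2.imwrite("pics/d.png",cv2.resize(np.vstack([t,u]),(487,600)))
E
```

```text
time: 1.8
tool_pos: [556.5, -4.2, 184.4]
tcp_rot: [-3.141, 0.009, 0.004]
contact_force: [-1.8, -1.6, -0.7]
grip_width: 69.8
```

View pics/d.png

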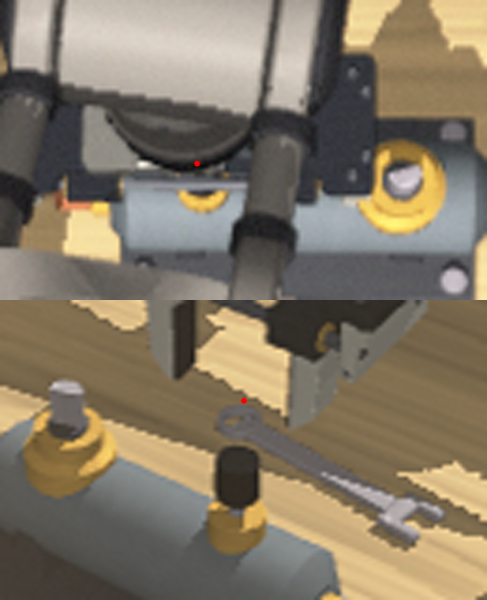

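The scene view shows the fingertips at (178,378) and (300,425). Their midpoint is within 1 source pixel of the projected TCP, above the slide knob at (238,455). I descend and grip.

```bash
python3 -m handwheel '[{"claw":70,"dx":0,"dy":0,"dz":26,"rx":0,"ry":0,"rz":0},{"claw":70,"dx":0,"dy":0,"dz":25,"rx":0,"ry":0,"rz":0},{"claw":70,"dx":0,"dy":0,"dz":25,"rx":0,"ry":0,"rz":0},{"claw":70,"dx":0,"dy":0,"dz":0,"rx":0,"ry":0,"rz":0},{"claw":15,"dx":0,"dy":0,"dz":0,"rx":0,"ry":0,"rz":0},{"claw":15,"dx":0,"dy":0,"dz":0,"rx":0,"ry":0,"rz":0},{"claw":15,"dx":0,"dy":0,"dz":0,"rx":0,"ry":0,"rz":0},{"claw":15,"dx":0,"dy":0,"dz":0,"rx":0,"ry":0,"rz":0},{"claw":15,"dx":0,"dy":0,"dz":0,"rx":0,"ry":0,"rz":0},{"claw":15,"dx":0,"dy":0,"dz":0,"rx":0,"ry":0,"rz":0}]'
```

```text
time: 2.9
tool_pos: [559.0, -5.9, 112.9]
tcp_rot: [3.142, -0.0, 0.001]
contact_force: [0.3, 0.3, 0.3]
grip_width: 26.5
```

```bash
python3 -m handwheel '[{"claw":15,"dx":0,"dy":0,"dz":-6,"rx":0,"ry":0,"rz":0},{"claw":15,"dx":0,"dy":0,"dz":-6,"rx":0,"ry":0,"rz":0},{"claw":15,"dx":0,"dy":0,"dz":-6,"rx":0,"ry":0,"rz":0},{"claw":15,"dx":0,"dy":0,"dz":-6,"rx":0,"ry":0,"rz":0},{"claw":15,"dx":0,"dy":0,"dz":-5,"rx":0,"ry":0,"rz":0},{"claw":15,"dx":0,"dy":0,"dz":-2,"rx":0,"ry":0,"rz":0},{"claw":15,"dx":0,"dy":0,"dz":0,"rx":0,"ry":0,"rz":0},{"claw":15,"dx":0,"dy":0,"dz":0,"rx":0,"ry":0,"rz":0},{"claw":15,"dx":0,"dy":0,"dz":0,"rx":0,"ry":0,"rz":0},{"claw":15,"dx":0,"dy":0,"dz":0,"rx":0,"ry":0,"rz":0}]'
```

```text
time: 3.9
tool_pos: [558.9, -5.6, 143.1]
tcp_rot: [-3.141, 0.0, 0.001]
contact_force: [4.5, 4.0, -10.0]
grip_width: 25.0
```

```bash
python3 - <<'E'
from h import *
s=bot.capture("scene"); crop(s,290,180,90,80,6,"pics/e.png")
E
```

```text
(no output)
```

View pics/e.png

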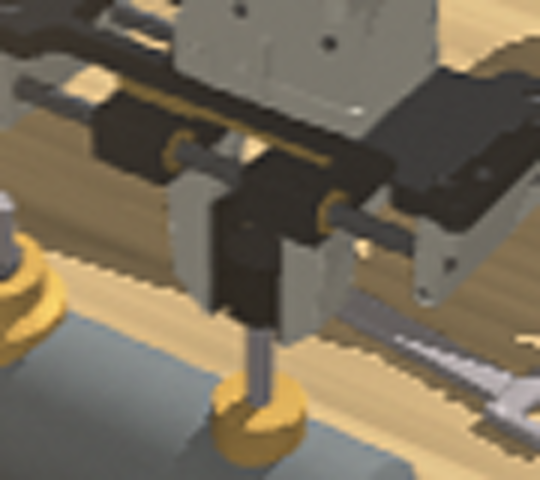

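The rod shows about 12 px (258,325 to 258,400), against about 1 px at home, so the slide is up about 30 mm. With the 10 N at the stop, that counts as fully up. Now I push it home.

```bash
python3 -m handwheel '[{"claw":15,"dx":0,"dy":0,"dz":6,"rx":0,"ry":0,"rz":0},{"claw":15,"dx":0,"dy":0,"dz":6,"rx":0,"ry":0,"rz":0},{"claw":15,"dx":0,"dy":0,"dz":6,"rx":0,"ry":0,"rz":0},{"claw":15,"dx":0,"dy":0,"dz":6,"rx":0,"ry":0,"rz":0},{"claw":15,"dx":0,"dy":0,"dz":6,"rx":0,"ry":0,"rz":0},{"claw":15,"dx":0,"dy":0,"dz":2,"rx":0,"ry":0,"rz":0},{"claw":15,"dx":0,"dy":0,"dz":0,"rx":0,"ry":0,"rz":0},{"claw":15,"dx":0,"dy":0,"dz":0,"rx":0,"ry":0,"rz":0},{"claw":15,"dx":0,"dy":0,"dz":0,"rx":0,"ry":0,"rz":0},{"claw":15,"dx":0,"dy":0,"dz":0,"rx":0,"ry":0,"rz":0}]'
```

```text
time: 4.95
tool_pos: [559.0, -5.6, 112.9]
tcp_rot: [-3.141, -0.001, 0.001]
contact_force: [-2.8, 5.5, 7.9]
grip_width: 24.9
```

```bash
python3 -m handwheel '[{"claw":15,"dx":0,"dy":0,"dz":2,"rx":0,"ry":0,"rz":0},{"claw":15,"dx":0,"dy":0,"dz":0,"rx":0,"ry":0,"rz":0},{"claw":15,"dx":0,"dy":0,"dz":0,"rx":0,"ry":0,"rz":0},{"claw":15,"dx":0,"dy":0,"dz":0,"rx":0,"ry":0,"rz":0}]'
python3 -m handwheel '[{"claw":60,"dx":0,"dy":0,"dz":0,"rx":0,"ry":0,"rz":0},{"claw":60,"dx":0,"dy":0,"dz":0,"rx":0,"ry":0,"rz":0},{"claw":60,"dx":0,"dy":0,"dz":0,"rx":0,"ry":0,"rz":0},{"claw":60,"dx":0,"dy":0,"dz":-30,"rx":0,"ry":0,"rz":0},{"claw":60,"dx":0,"dy":0,"dz":-40,"rx":0,"ry":0,"rz":0},{"claw":60,"dx":-25,"dy":-40,"dz":0,"rx":0,"ry":0,"rz":0.1},{"claw":60,"dx":-25,"dy":-40,"dz":0,"rx":0,"ry":0,"rz":0.1},{"claw":60,"dx":-25,"dy":-40,"dz":0,"rx":0,"ry":0,"rz":0.1},{"claw":60,"dx":0,"dy":0,"dz":0,"rx":0,"ry":0,"rz":0}]'
python3 - <<'E'
from h import *
c=bot.capture("top"); s=bot.capture("scene")
# slide top & stem, knob nose: save frames
np.savez("f.npz",t=c["frame"],s=s["frame"])
t=cv2.resize(c["frame"][222:252,300:390,::-1],None,fx=8,fy=8,interpolation=2)
u=cv2.resize(s["frame"][205:265,270:350,::-1],None,fx=6,fy=6,interpolation=2)
v=cv2.resize(s["frame"][260:300,410:450,::-1],None,fx=6,fy=6,interpolation=2)
im=np.zeros((600,720,3),np.uint8); im[:240]=t; im[240:600,:480]=u; im[240:480,480:]=v
cv2.imwrite("pics/f.png",im)
E
```

```text
time: 5.35
tool_pos: [559.1, -5.6, 112.7]
tcp_rot: [3.141, -0.002, 0.001]
contact_force: [-5.8, 6.2, 21.3]
grip_width: 25.2
time: 6.25
tool_pos: [494.0, 124.3, 179.5]
tcp_rot: [-3.141, 0.002, -0.297]
contact_force: [0.9, -1.1, -0.2]
grip_width: 60.1
```

View pics/f.png

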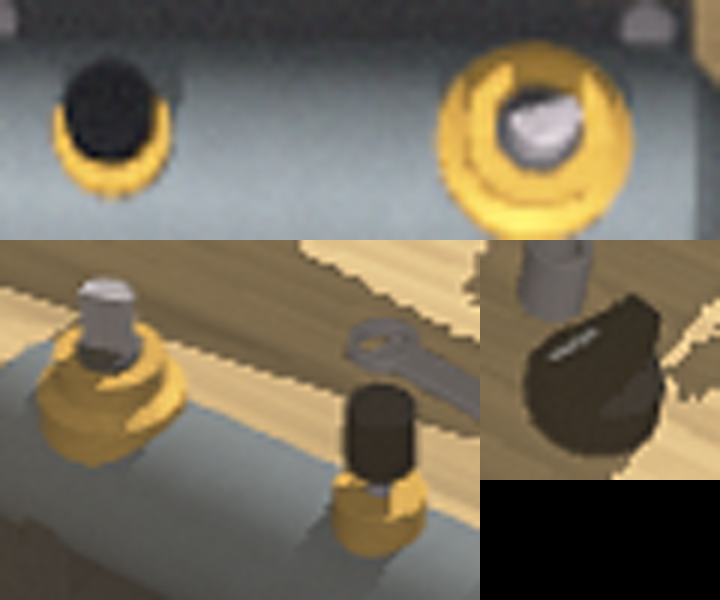

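The slide is home, after a 21 N push. The stem top is now fully lit: in the top panel its D is at (543,120) with a flat edge running about (508,120) to (578,95). I rectify it onto its plane z=140 and measure the chord direction.

```bash
python3 - <<'E'
from h import *
f=np.load("f.npz"); C={n:bot.capture(n) for n in("top","scene")}
def rect(c,fr,p,z,h=20,k=10):
    W=[(p[0]+h,p[1]+h,z),(p[0]+h,p[1]-h,z),(p[0]-h,p[1]-h,z),(p[0]-h,p[1]+h,z)]  # up=+x,left=+y
    n=2*h*k
    H=cv2.getPerspectiveTransform(np.float32([proj(c,np.array(w)) for w in W]),np.float32([(0,0),(n,0),(n,n),(0,n)]))
    return cv2.warpPerspective(fr,H,(n,n),flags=2)
out=[]
for n,k in(("top","t"),("scene","s")):
    im=rect(C[n],f[k],(560,-124),140); hsv=cv2.cvtColor(im,cv2.COLOR_RGB2HSV)
    m=((hsv[...,1]<60)&(hsv[...,2]>(150 if k=="t" else 150))).astype(np.uint8)
    N,l,st,ce=cv2.connectedComponentsWithStats(m); i=1+np.argmin([abs(ce[j]-200).sum() if st[j,4]>2000 else 1e9 for j in range(1,N)])
    M=cv2.moments((l==i).astype(np.uint8)); a=.5*np.arctan2(2*M["mu11"],M["mu20"]-M["mu02"])
    x,y=ce[i]; X,Y=560+20-y/10,-124+20-x/10
    # image chord dir (cos a, sin a) right/down -> world (-sin a, -cos a); normal (cos a, -sin a)
    print(n,"area mm2",st[i,4]/100,"centroid",X,Y,"normal yaw deg",np.degrees(np.arctan2(-np.sin(a),np.cos(a))),"ratio",M["mu20"]/M["mu02"], "V",np.percentile(hsv[...,2][l==i],[5,50,95]))
    cnt=cv2.findContours((l==i).astype(np.uint8),0,2)[0]
    o=im[...,::-1].copy(); cv2.drawContours(o,cnt,-1,(0,0,255),1); out.append(o)
# knob line
for n,k in(("top","t"),("scene","s")):
    im=rect(C[n],f[k],(470,178),45,35,5); hsv=cv2.cvtColor(im,cv2.COLOR_RGB2GRAY)
    g=hsv.astype(float); out_=im; 
    np.save(f"k{k}.npy",im)
    out.append(cv2.resize(im[...,::-1],(400,400))[:200] if 0 else cv2.resize(im[...,::-1],(200,200)))
cv2.imwrite("pics/g.png",np.vstack([np.hstack(out[:2]),np.hstack(out[2:]+[np.zeros((200,400,3),np.uint8)])]))
E
```

```text
top area mm2 218.91 centroid 556.9300260380978 -124.91889817733315 normal yaw deg 28.469860672237974 ratio 1.445901201320013 V [156. 197. 219.]
scene area mm2 173.36 centroid 555.4711063682511 -128.24372981079833 normal yaw deg 15.901227558648518 ratio 2.552778574915009 V [154. 179. 197.]
```

View pics/g.png

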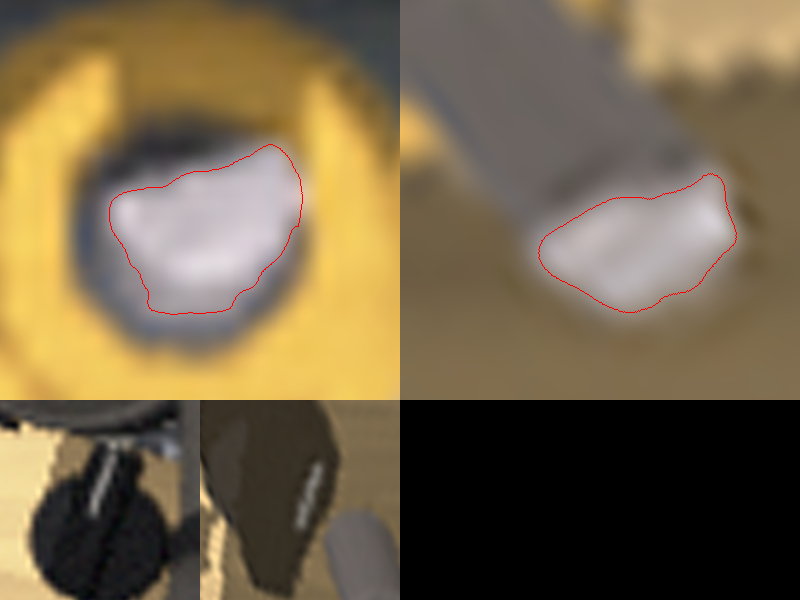

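The D's flat edge gives a normal yaw of about 20° (13-28° spread across the estimates). Using the D centroid offset, the axis comes out at about (559.7,-125). The white line on the knob gives a yaw of about -17.5°. I move over the knob.

```bash
python3 -m handwheel '[{"claw":45,"dx":-25,"dy":-23,"dz":0,"rx":0,"ry":0,"rz":0.008},{"claw":45,"dx":-25,"dy":-22,"dz":0,"rx":0,"ry":0,"rz":0},{"claw":45,"dx":0,"dy":0,"dz":40,"rx":0,"ry":0,"rz":0},{"claw":45,"dx":0,"dy":0,"dz":40,"rx":0,"ry":0,"rz":0},{"claw":45,"dx":0,"dy":0,"dz":30,"rx":0,"ry":0,"rz":0},{"claw":45,"dx":0,"dy":0,"dz":0,"rx":0,"ry":0,"rz":0},{"claw":45,"dx":0,"dy":0,"dz":0,"rx":0,"ry":0,"rz":0}]'
python3 - <<'E'
from h import *
print(bot.get_obs()["tool_pos"])
s=bot.capture("scene"); o=bot.get_obs(); im=s["frame"][220:310,370:480,::-1]
im=cv2.resize(im,None,fx=6,fy=6,interpolation=2)
q=(proj(s,o["tool_pos"])-[370,220]+.5)*6; cv2.circle(im,tuple(int(v) for v in q),3,(0,0,255),-1)
cv2.imwrite("pics/h.png",im)
E
```

```text
time: 7.15
tool_pos: [462.9, 177.4, 69.9]
tcp_rot: [3.141, 0.0, -0.308]
contact_force: [0.3, 1.1, 2.1]
grip_width: 44.7
[462.86926391 177.36239159  69.90364249]
```

View pics/h.png

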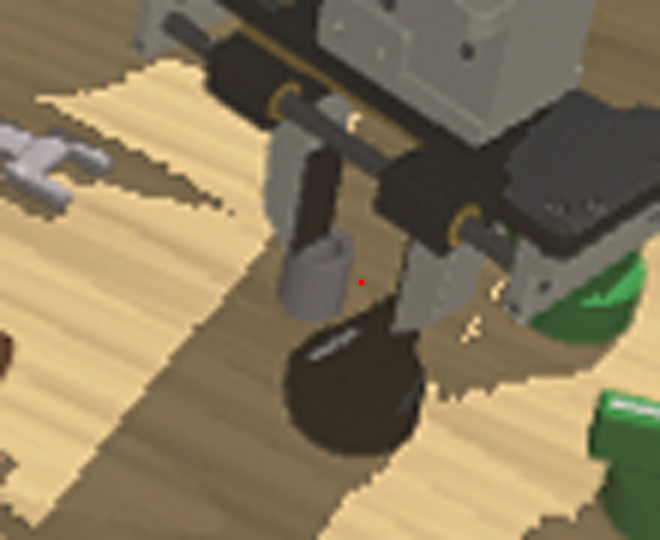

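The scene view shows the tips straddling the bar, about 5 mm off centre. The white line is at (310,358)-(355,333) in the crop. I cross-check it with the scene camera, then correct and descend.

```bash
python3 - <<'E'
from h import *
s=bot.capture("scene")
for p in((310,358),(355,333)): print(onz(s,((p[0]+.5)/6-.5+370,(p[1]+.5)/6-.5+220),45))
E
python3 -m handwheel '[{"claw":45,"dx":-4,"dy":-4,"dz":20,"rx":0,"ry":0,"rz":0},{"claw":45,"dx":0,"dy":0,"dz":10,"rx":0,"ry":0,"rz":0},{"claw":45,"dx":0,"dy":0,"dz":8,"rx":0,"ry":0,"rz":0},{"claw":45,"dx":0,"dy":0,"dz":6,"rx":0,"ry":0,"rz":0},{"claw":45,"dx":0,"dy":0,"dz":0,"rx":0,"ry":0,"rz":0},{"claw":45,"dx":0,"dy":0,"dz":0,"rx":0,"ry":0,"rz":0}]'
```

```text
[482.5 171.   45. ]
[461.8 178.9  45. ]
time: 7.85
tool_pos: [459.7, 183.3, 26.0]
tcp_rot: [-3.141, -0.0, -0.307]
contact_force: [0.1, 0.1, -0.2]
grip_width: 44.9
```

```bash
python3 -m handwheel '[{"claw":45,"dx":0,"dy":0,"dz":2,"rx":0,"ry":0,"rz":0.02},{"claw":5,"dx":0,"dy":0,"dz":0,"rx":0,"ry":0,"rz":0},{"claw":5,"dx":0,"dy":0,"dz":0,"rx":0,"ry":0,"rz":0},{"claw":5,"dx":0,"dy":0,"dz":0,"rx":0,"ry":0,"rz":0},{"claw":5,"dx":0,"dy":0,"dz":0,"rx":0,"ry":0,"rz":0},{"claw":5,"dx":0,"dy":0,"dz":0,"rx":0,"ry":0,"rz":0},{"claw":5,"dx":0,"dy":0,"dz":0,"rx":0,"ry":0,"rz":0},{"claw":5,"dx":0,"dy":0,"dz":0,"rx":0,"ry":0,"rz":0}]'
```

```text
time: 8.65
tool_pos: [459.5, 183.3, 23.8]
tcp_rot: [3.141, -0.0, -0.327]
contact_force: [-0.3, -0.4, 1.3]
grip_width: 15.9
```

```bash
python3 -m handwheel '[{"claw":5,"dx":0,"dy":0,"dz":-36,"rx":0,"ry":0,"rz":-0.135},{"claw":5,"dx":0,"dy":0,"dz":-36,"rx":0,"ry":0,"rz":-0.135},{"claw":5,"dx":0,"dy":0,"dz":-36,"rx":0,"ry":0,"rz":-0.135},{"claw":5,"dx":0,"dy":0,"dz":-36,"rx":0,"ry":0,"rz":-0.135},{"claw":5,"dx":0,"dy":0,"dz":-36,"rx":0,"ry":0,"rz":-0.135}]'
python3 -m handwheel '[{"claw":5,"dx":-1,"dy":36,"dz":0,"rx":0,"ry":0,"rz":0},{"claw":5,"dx":-1,"dy":36,"dz":0,"rx":0,"ry":0,"rz":0},{"claw":5,"dx":-1,"dy":36,"dz":0,"rx":0,"ry":0,"rz":0},{"claw":5,"dx":-1,"dy":36,"dz":0,"rx":0,"ry":0,"rz":0},{"claw":5,"dx":-1,"dy":36,"dz":0,"rx":0,"ry":0,"rz":0},{"claw":5,"dx":-1,"dy":36,"dz":0,"rx":0,"ry":0,"rz":0},{"claw":5,"dx":-1,"dy":36,"dz":0,"rx":0,"ry":0,"rz":0},{"claw":5,"dx":-1,"dy":36,"dz":0,"rx":0,"ry":0,"rz":0},{"claw":5,"dx":-2,"dy":35,"dz":0,"rx":0,"ry":0,"rz":0},{"claw":5,"dx":0,"dy":0,"dz":0,"rx":0,"ry":0,"rz":0}]'
python3 -m handwheel '[{"claw":5,"dx":0,"dy":0,"dz":0,"rx":0,"ry":0,"rz":0},{"claw":5,"dx":0,"dy":0,"dz":0,"rx":0,"ry":0,"rz":0}]'
```

```text
time: 9.15
tool_pos: [459.0, 183.4, 205.0]
tcp_rot: [-3.141, 0.0, 0.354]
contact_force: [-0.6, -0.2, -1.5]
grip_width: 15.6
time: 10.15
tool_pos: [560.8, -127.7, 202.9]
tcp_rot: [3.14, 0.0, 0.344]
contact_force: [-0.1, 0.7, -1.5]
grip_width: 15.7
time: 10.35
tool_pos: [559.8, -122.8, 203.4]
tcp_rot: [-3.141, 0.001, 0.349]
contact_force: [0.2, -0.9, -1.0]
grip_width: 15.4
```

```bash
python3 -m handwheel '[{"claw":5,"dx":0,"dy":2,"dz":14,"rx":0,"ry":0,"rz":0},{"claw":5,"dx":0,"dy":0,"dz":14,"rx":0,"ry":0,"rz":0},{"claw":5,"dx":0,"dy":0,"dz":0,"rx":0,"ry":0,"rz":0},{"claw":5,"dx":0,"dy":0,"dz":0,"rx":0,"ry":0,"rz":0}]'
python3 - <<'E'
from h import *
c=bot.capture("top"); s=bot.capture("scene"); o=bot.get_obs(); print(o["tool_pos"])
t=cv2.resize(c["frame"][195:260,320:420,::-1],None,fx=6,fy=6,interpolation=2)[:, :400]
u=cv2.resize(s["frame"][170:250,255:321,::-1],None,fx=6,fy=6,interpolation=2)
for P in ([0,0,0],[0,0,-23.8]):
    q=(proj(s,o["tool_pos"]+P)-[255,170]+.5)*6; cv2.circle(u,tuple(int(v) for v in q),3,(0,0,255),-1)
im=np.zeros((480,800,3),np.uint8); im[:390,:400]=t; im[:,404:]=u; cv2.imwrite("pics/i.png",im)
E
```

```text
time: 10.75
tool_pos: [560.8, -124.6, 176.0]
tcp_rot: [-3.141, 0.0, 0.349]
contact_force: [-0.5, 0.2, -1.2]
grip_width: 15.9
[ 561.32859853 -125.13334644  176.65747295]
```

View pics/i.png

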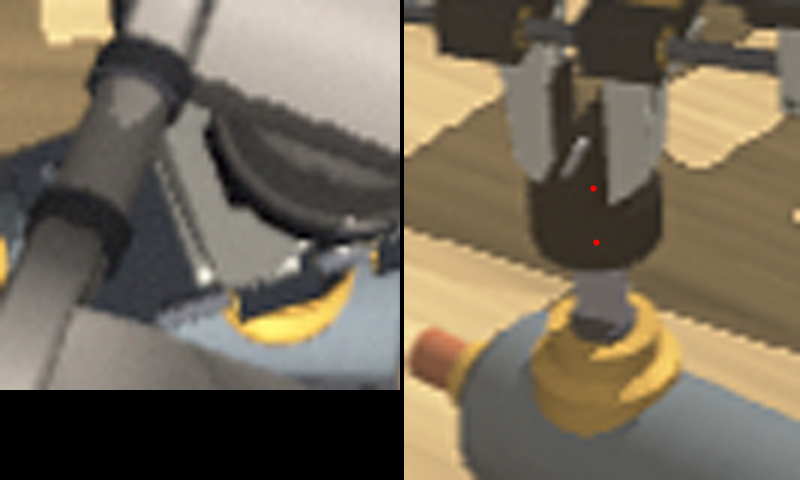

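In the scene panel the skirt spans columns 530-662. Its axis is in line with the TCP dots and with the stem shaft (577-635) to within about 1-2 mm. Depth, along the bar, is still uncertain. I compare the front rim of the skirt in the image, both now and when it was on the bench, with its projection.

```bash
python3 - <<'E'
from h import *
f=np.load("f.npz"); s=bot.capture("scene"); o=bot.get_obs(); c=bot.capture("top"); print(o["tool_pos"])
V=np.array(s["view"])
cam=-V[:3,:3].T@V[:3,3]
def rim(fr,P,name,R=24):
    d=cam[:2]-P[:2]; d/=np.linalg.norm(d); p=np.array([*(P[:2]+R*d),P[2]]); q=proj(s,p)
    col=int(round(q[0])); r=fr[int(q[1])-12:int(q[1])+12,col-1:col+2].mean(1)
    print(name,q.round(1)); print((np.arange(int(q[1])-12,int(q[1])+12)[:, None],) and [(int(q[1])-12+i,int(v.mean()),int(v[0]-v[2])) for i,v in enumerate(r)])
    e=(proj(s,np.array([*(P[:2]+(R-5)*d),P[2]]))-q)[1]/5; print("rows per mm away",e)
rim(s["frame"],o["tool_pos"]-[0,0,23.8],"held")
rim(f["s"],np.array([459.5,183.3,0]),"bench")
# bonnet rim top z=112 R=21 at assumed stem
rim(f["s"],np.array([559.7,-125,112]),"bonnet",21)
# same on bench in top: near (-x) rim z=0
for x in (459.5,461.5): print("top near rim",proj(c,np.array([x-24,183.3,0])))
g=f["t"]; print([(r,int(g[r,234:238].mean())) for r in range(286,302)])
q0=proj(c,np.array([459.5,183.3+24,22.]));q1=proj(c,np.array([459.5,183.3-24,0]));print(q0,q1,[(x,int(g[285:288,x].mean())) for x in list(range(220,230))+list(range(240,252))])
E
```

```text
[ 561.30810106 -125.29884975  176.64920436]
held [287.  216.6]
[(204, 44, 19), (205, 46, 18), (206, 45, 18), (207, 47, 18), (208, 47, 17), (209, 47, 17), (210, 47, 17), (211, 46, 18), (212, 46, 18), (213, 46, 18), (214, 46, 17), (215, 92, 9), (216, 103, 9), (217, 102, 9), (218, 101, 9), (219, 101, 9), (220, 101, 9), (221, 101, 9), (222, 102, 9), (223, 72, 10), (224, 59, 13), (225, 60, 11), (226, 63, 10), (227, 90, 59)]
rows per mm away -0.284645432158095
bench [426.4 297.4]
[(285, 46, 20), (286, 46, 19), (287, 47, 20), (288, 48, 19), (289, 47, 20), (290, 47, 20), (291, 48, 19), (292, 47, 20), (293, 47, 20), (294, 47, 19), (295, 63, 27), (296, 102, 48), (297, 104, 49), (298, 102, 48), (299, 101, 48), (300, 102, 48), (301, 109, 51), (302, 149, 70), (303, 193, 86), (304, 189, 86), (305, 188, 86), (306, 181, 85), (307, 177, 85), (308, 177, 84)]
rows per mm away -0.3228251960907869
bonnet [288.5 230.2]
[(218, 100, 10), (219, 100, 11), (220, 100, 11), (221, 101, 10), (222, 101, 10), (223, 80, 11), (224, 60, 14), (225, 68, 10), (226, 62, 11), (227, 88, 59), (228, 165, 135), (229, 144, 116), (230, 95, 71), (231, 98, 73), (232, 98, 74), (233, 99, 74), (234, 107, 80), (235, 107, 80), (236, 107, 81), (237, 101, 77), (238, 99, 74), (239, 97, 73), (240, 99, 74), (241, 97, 66)]
rows per mm away -0.28686034002051314
top near rim [236.18333502 295.09976961]
top near rim [236.21689625 294.2724931 ]
[(286, 23), (287, 17), (288, 20), (289, 17), (290, 19), (291, 19), (292, 21), (293, 22), (294, 25), (295, 60), (296, 101), (297, 111), (298, 117), (299, 117), (300, 114), (301, 118)]
[225.06794773 284.24930465] [246.42314167 285.35720738] [(220, 208), (221, 208), (222, 207), (223, 207), (224, 206), (225, 139), (226, 49), (227, 39), (228, 39), (229, 26), (240, 25), (241, 28), (242, 27), (243, 24), (244, 27), (245, 14), (246, 26), (247, 28), (248, 32), (249, 34), (250, 33), (251, 36)]
```

The grasp is unchanged: the scene camera has a constant row bias of -2.1 px in both states, and the top view puts the knob centre at the TCP. With that bias corrected, the slide is at (560,-5.5), so the stem should be at about (560.3,-125). I shift 1 mm and feel downwards.

```bash
python3 -m handwheel '[{"claw":5,"dx":-1,"dy":0,"dz":8,"rx":0,"ry":0,"rz":0},{"claw":5,"dx":0,"dy":0,"dz":2,"rx":0,"ry":0,"rz":0},{"claw":5,"dx":0,"dy":0,"dz":0,"rx":0,"ry":0,"rz":0},{"claw":5,"dx":0,"dy":0,"dz":2,"rx":0,"ry":0,"rz":0},{"claw":5,"dx":0,"dy":0,"dz":2,"rx":0,"ry":0,"rz":0},{"claw":5,"dx":0,"dy":0,"dz":2,"rx":0,"ry":0,"rz":0},{"claw":5,"dx":0,"dy":0,"dz":0,"rx":0,"ry":0,"rz":0},{"claw":5,"dx":0,"dy":0,"dz":0,"rx":0,"ry":0,"rz":0}]'
```

```text
time: 11.75
tool_pos: [560.4, -125.9, 159.7]
tcp_rot: [3.141, -0.001, 0.348]
contact_force: [2.9, 0.7, -2.0]
grip_width: 15.7
```

The underside is 4 mm below the stem's top with no upward force, so it is entering. I continue.

```bash
python3 -m handwheel '[{"claw":5,"dx":0,"dy":0,"dz":2,"rx":0,"ry":0,"rz":0},{"claw":5,"dx":0,"dy":0,"dz":2,"rx":0,"ry":0,"rz":0},{"claw":5,"dx":0,"dy":0,"dz":2,"rx":0,"ry":0,"rz":0},{"claw":5,"dx":0,"dy":0,"dz":2,"rx":0,"ry":0,"rz":0},{"claw":5,"dx":0,"dy":0,"dz":2,"rx":0,"ry":0,"rz":0},{"claw":5,"dx":0,"dy":0,"dz":0,"rx":0,"ry":0,"rz":0},{"claw":5,"dx":0,"dy":0,"dz":0,"rx":0,"ry":0,"rz":0}]'
```

```text
time: 12.45
tool_pos: [560.4, -125.8, 149.6]
tcp_rot: [3.141, -0.001, 0.348]
contact_force: [4.4, 2.6, 0.6]
grip_width: 16.1
```

```bash
python3 -m handwheel '[{"claw":5,"dx":0,"dy":0,"dz":2,"rx":0,"ry":0,"rz":0},{"claw":5,"dx":0,"dy":0,"dz":2,"rx":0,"ry":0,"rz":0},{"claw":5,"dx":0,"dy":0,"dz":0,"rx":0,"ry":0,"rz":0},{"claw":5,"dx":0,"dy":0,"dz":0,"rx":0,"ry":0,"rz":0}]'
python3 -m handwheel '[{"claw":5,"dx":0,"dy":0,"dz":2,"rx":0,"ry":0,"rz":0},{"claw":5,"dx":0,"dy":0,"dz":2,"rx":0,"ry":0,"rz":0},{"claw":5,"dx":0,"dy":0,"dz":2,"rx":0,"ry":0,"rz":0},{"claw":5,"dx":0,"dy":0,"dz":0,"rx":0,"ry":0,"rz":0},{"claw":5,"dx":0,"dy":0,"dz":0,"rx":0,"ry":0,"rz":0},{"claw":5,"dx":0,"dy":0,"dz":0,"rx":0,"ry":0,"rz":0}]'
```

```text
time: 12.85
tool_pos: [560.5, -125.9, 145.8]
tcp_rot: [3.141, -0.001, 0.348]
contact_force: [4.7, 1.6, -0.1]
grip_width: 15.5
time: 13.45
tool_pos: [560.6, -125.9, 140.6]
tcp_rot: [3.141, -0.002, 0.348]
contact_force: [3.0, 3.9, 7.0]
grip_width: 16.0
```

```bash
python3 -m handwheel '[{"claw":5,"dx":0,"dy":0,"dz":1,"rx":0,"ry":0,"rz":0},{"claw":5,"dx":0,"dy":0,"dz":1,"rx":0,"ry":0,"rz":0},{"claw":5,"dx":0,"dy":0,"dz":0,"rx":0,"ry":0,"rz":0},{"claw":5,"dx":0,"dy":0,"dz":0,"rx":0,"ry":0,"rz":0}]'
python3 -m handwheel '[{"claw":5,"dx":0,"dy":0,"dz":1,"rx":0,"ry":0,"rz":0},{"claw":5,"dx":0,"dy":0,"dz":0.5,"rx":0,"ry":0,"rz":0},{"claw":5,"dx":0,"dy":0,"dz":0,"rx":0,"ry":0,"rz":0},{"claw":5,"dx":0,"dy":0,"dz":0,"rx":0,"ry":0,"rz":0},{"claw":5,"dx":0,"dy":0,"dz":0,"rx":0,"ry":0,"rz":0}]'
```

```text
time: 13.85
tool_pos: [560.6, -125.9, 139.6]
tcp_rot: [3.14, -0.002, 0.348]
contact_force: [1.0, 4.2, 14.0]
grip_width: 15.9
time: 14.35
tool_pos: [560.8, -126.0, 139.5]
tcp_rot: [3.139, -0.003, 0.348]
contact_force: [-1.2, 4.6, 21.0]
grip_width: 15.7
```

The knob has bottomed: TCP z stays at 139.5 while the force climbs to 21 N. That puts the underside at 115.7, against 116 predicted. One last look before handing in.

```bash
python3 - <<'E'
from h import *
s=bot.capture("scene"); crop(s,255,170,130,95,6,"pics/j.png")
E
```

```text
(no output)
```

View pics/j.png

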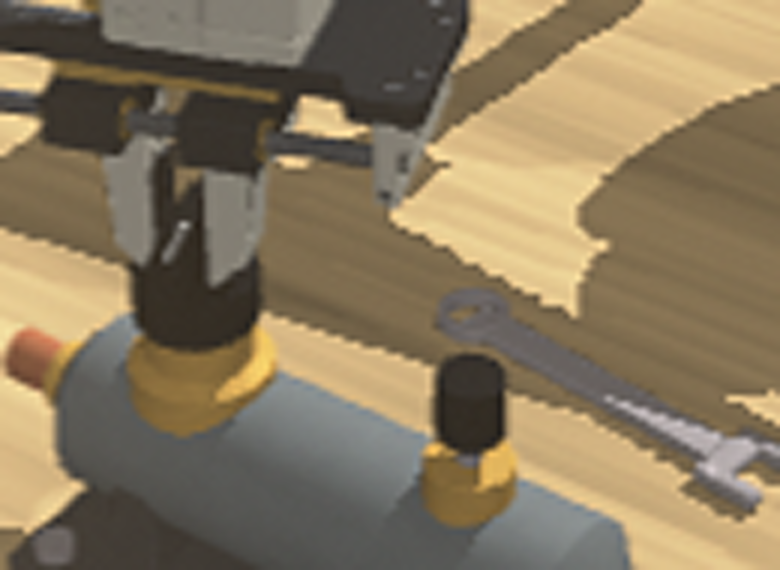

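The knob's skirt (133-260, bottom at 345) sits down on the bonnet, still held, with its nose towards the flat's side. The slide knob at (470,400) is home.

```bash
python3 -c "
from plant import bot
o=bot.get_obs();print(o['time'],o['tool_pos'],o['contact_force'],o['grip_width']);print(bot.close_job())"
```

```text
14.4 [ 560.78365384 -125.97231819  139.45966595] [-0.86333305  3.93861318 22.34503879] 16.171118725808164
the job is handed in; nothing more can be done
None
```

I bled the valve and seated the knob, then handed the job in at 14.4 s with the knob still gripped and pressed down. The hand-in gives no verdict.

- **Slide:** I pulled it up 30.2 mm, where it met about 10 N at the stop. I then pushed it home with 21 N, and the last picture shows it home.
- **Knob:** I gripped it by its bar, turned it to a yaw of 0.35 rad, and it went onto the D-stem with almost no insertion force. I pressed until the height stopped changing at TCP z 139.5 while the force rose to 22 N. That puts the knob's underside at 115.7 mm, against 116 mm expected at the bottom.
- **Bystanders:** I touched none that I know of, but I didn't measure their positions again at the end.
- **Disagreements:**
    - **Camera offset:** the scene camera showed a steady offset of about 2 pixels in its rows, which I corrected for.
    - **Flat angle:** the first estimate, made in shadow, was about 40°. Once lit it measured about 20° (estimates from 13° to 28°), and the free insertion supports 20°.
- **Pictures:** I viewed 11, one over the budget of 10.

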